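# Put the grease tub away behind the sprung flap of its dust-tight pocket

### The arm

A 6-joint arm with a two-finger parallel gripper is mounted at the origin on a cart in front of the work surface, level with it; the furniture and walls round the work are solid. World frame = base frame: x ahead of the robot, y to its left, z up, the work surface at z = 0. Lengths are in m, angles in rad, forces in N, time in s.
With the tool pointing down it reaches from about 0.275 to 0.875 m from the base axis. Payload 12.5 kg.
Tool frame: the origin (TCP) lies at the very end of the fingers, on their centre line; the grasp point (between the pads) lies 19 mm behind it; x points along the fingers, y is the direction in which the jaws open and shut, and the axes are right-handed (so a half turn about x gives the same grasp; the last joint's range is limited). The gripper opens to 85 mm and grips with 20 to 120 N. Pads are 22 mm wide; open, the fingers measure 114 mm over their backs; the gripper's body (76 mm by 85 mm) begins 54 mm behind the grasp point. The pads swing forward as they close: fully open they stand 13 mm farther back than shut.
Start: joints at [1.043, 0.351, 1.652, -0, 1.139, -0.085], TCP at [0.236, 0.497, 0.231] pointing down, gripper open.
Joint ranges: [-2.75, 2.75], [-0.79, 2.1], [0.01, 2.65], [-1.57, 4.71], [0.07, 3.14], [-2.87, 2.87]. Speed limits (rad/s): [2.22, 2.22, 2.79, 3.14, 3.14, 3.14].

### API

Orientations are given as a 3x3 rotation matrix whose columns are the frame's x, y, z axes.
In Python, from bench import manip gives the robot as it stands. Calls block until the motion is done:
- manip.move_ptp(position, orientation): joint-space move of the TCP to a pose.
- manip.move_l(position, attitude=None, max_speed=0.15): straight line of the TCP; attitude=None keeps the orientation; max_speed is the mean speed in m/s.
- manip.move_j(angles): joint-space move.
- manip.set_gripper(opening, effort=None): opening from 0.0 (shut) to 1.0 (fully open); effort is the grip in N (None keeps the last); returns when the fingers have stopped.
- manip.dwell(seconds).
- manip.inverse_kinematics(position, orientation): joint angles nearest the present ones, or None.
- manip.grab_frame(name): name is "side" or "top"; returns (picture, depth): 420x560x3 uint8, red, green, blue; 420x560 float32, m along the optical axis (not along the pixel's ray), 0 where there is no reading.
- manip.get_calibration(name): a dict with "camera_matrix" (3x3 intrinsics, pixels), "k1" (the pictures are not rectified: a ray, as slopes to the right and down, at radius r is drawn at 1 + k1 r^2 times it, then the intrinsics apply), "R" (3x3) and "t" (3): a world point X has camera coordinates R X + t. Camera axes: x right, y down, z forward; pixel columns grow to the right and rows downward; lengths in m; the calibration is good to about 2 mm. A picture is of the moment at which its call begins. get_calibration takes no time and is no camera call.
A pose or a line that the arm cannot do raises manip.Unreachable and nothing moves.
- manip.sign_off(): hands the job in, once; it reports no verdict.
Trained networks look in the newest picture that a camera, given by its name, has taken for a name from the list of things; names that differ only in an ending like _2 or _b are one class to them, and where a whole thing is asked for, a point or a joint stands for the part that bears it (a point fixed in the world has none). Each returns a list of dicts, best first, with "confidence" (0 to 1); they miss things now and then, are a little off and sometimes report something else, mostly with a low value. They report only what shows in the picture. A call takes as long as a camera call. They do not tell look-alikes from the thing itself.
- manip.look_for(camera, name): "at" ([x, y, z] in m, in world coordinates, good to about 4 mm: the middle of the surface that is visible of it).
Readings, each from a call of its own:
- manip.current_time(): time.
- manip.current_qpos(): joint angles.
- manip.current_joint_vel(): joint speeds.
- manip.current_joint_torque(): joint torques, N m.
- manip.current_ee_pos(): TCP position.
- manip.current_tcp_rot(): TCP orientation.
- manip.current_force(): force on the tool from outside, world axes, zero at the start.
- manip.current_ft_torque(): the same for the moment, N m.
- manip.current_grip_width(): opening from 0.0 (shut) to 1.0 (fully open).
Only numpy, scipy, OpenCV 4.12 (cv2) and the standard library are available. Lean on these libraries where they do the work, as an engineer would, in place of code of your own. Each camera call takes 0.05 s, during which the arm holds its last target. There are 200 camera calls.

### The job

With the push rod, push the grease tub that stands on the sill of the grey pocket in through the sprung flap and on along the tunnel until it bears on the buffered stop hidden inside, and press it home there steadily at about 10 N for a second, never with more than 20 N. Then draw the rod out so that the flap closes behind the tub, and lay the rod down flat on the bench clear of the pocket. Do not touch the tub with the gripper and leave the loose brine seal, the glue bottle and the loose end cap alone.

Things in the scene. Friction and masses are not known exactly. Their poses are not given: they have to be found in the camera images.
- pocket: Fixed grey sheet-metal tunnel, 84 mm wide at its front flange, 90 high. Origin: on the bench below the shut flap, on the mid line; x = level way in, z up. Floor 20 mm above the bench, 58 wide inside, closed at x = 199 mm; mouth 20 to 78 mm above the bench. The floor runs out of the mouth as a sill (x -66 to 0) between side guides 12 mm high.
- flap (a joint): Steel flap 53 mm wide hung across the top of the mouth (hinge at x = 0, 75 mm above the bench), rounded lower edge 22 mm above the bench; 0 = shut, grows inward to 1.5 rad, cannot swing outward. Spring and weight shut it: 0.4 N at its edge to start, about 1.3 N when wide open. It rides on what passes below and can shut once the tub's centre is 77 mm inside.
- stop_rail: Part of the pocket, inside it, unseen; origin = the pocket's, which does not tell where the stop is. Carries the stop: a buffer 3 to 43 mm above the tunnel floor, set anew each time, its face anywhere from x = 110 to 145 mm; the tub's centre then rests 25 mm before it. Sprung, 1.8 N per mm over 12 mm, then solid; pushes the tub back a little when let off. Must be felt.
- tub: Round white grease tub with a blue lid, 50 mm across, 46 mm high, about 160 g, rigid and closed, standing on the sill just before the flap. Origin: centre of its underside. Push it level near mid height.
- push_rod: Push rod lying on the bench, 150 g: wooden handle 90 mm long (x), 22 wide (y), 32 high (z), with a round aluminium bar, 16 mm diameter, standing out along +x to a flat nose 195 mm from the handle's middle. The bar's axis is 16 mm above the handle's underside. Origin: middle of the handle's underside; x points to the nose, z up. Balances within the handle.
- loose_seal: Bystander: black brine seal, a flat ring 50 mm across and 14 mm high, lying on the bench beyond the pocket. Origin: centre of its underside.
- glue_bottle: Bystander: white bottle with a red nozzle, 37 mm across, 105 mm high, standing. Origin: centre of its underside.
- loose_cap: Bystander: loose off-white end cap, 44 mm across, 31 mm high, standing on the bench to the right. Origin: centre of its underside.
Mind the look-alikes: they are no part of the job. There is more than one size of the tub; the job needs the largest.

How it is judged:
By the outcome, as a careful person would: the job done as asked, in the order asked, and still so for the second after the job is handed in, with the robot touching nothing.
It also fails if it takes over 62 s, if anything falls off the work surface, if the arm or the gripper's body presses on something with over 40 N, if the wrist force passes 120 N, or if a joint passes its speed limit or range.

## Working session

There is one attempt and no reset: what is moved stays moved. The work goes in short steps, each a Python script; the robot and the scene stay as the last script left them, time stands still between calls to the robot, and variables do not carry over. Pictures are saved under pics/ and viewed, on a budget of 10 in all, crops included, one or two more only if the job needs it, and the job is handed in when it is done.

```bash
mkdir -p pics; ls
python3 - <<'E'
from bench import manip
import cv2,numpy as np
for c in ("side","top"):
    p,d=manip.grab_frame(c); cv2.imwrite(f"pics/{c}0.png",p[:,:,::-1]); np.save(f"pics/{c}0d.npy",d)
    k=manip.get_calibration(c); print(c,k["camera_matrix"].tolist(),k["k1"],(-k["R"].T@k["t"]).round(3),k["R"].round(3).tolist())
    for n in ("pocket","flap","tub","push_rod","loose_seal","glue_bottle","loose_cap"):
        print(n,[(round(r["confidence"],2),np.round(r["at"],3).tolist()) for r in manip.look_for(c,n)])
print(manip.current_time(),manip.current_force())
E
```

```text
pics
side [[531.0727308332849, 0.0, 286.6509815641845], [0.0, 531.0727308332849, 211.86305516039317], [0.0, 0.0, 1.0]] -0.149226462809795 [1.155 0.046 1.087] [[-0.279, 0.96, 0.005], [0.828, 0.243, -0.506], [-0.487, -0.137, -0.863]]
pocket [(0.68, [0.516, -0.229, 0.024]), (0.55, [0.709, -0.105, 0.08])]
flap []
tub [(0.76, [0.643, -0.003, 0.066]), (0.62, [0.544, -0.087, 0.035]), (0.53, [0.472, 0.015, 0.033])]
push_rod [(0.91, [0.513, -0.229, 0.027]), (0.34, [0.712, -0.106, 0.084])]
loose_seal [(0.75, [0.754, 0.154, 0.009])]
glue_bottle [(0.82, [0.739, -0.315, 0.056])]
loose_cap [(0.74, [0.697, -0.406, 0.011])]
top [[472.41247374565233, 0.0, 280.70521337431165], [0.0, 472.41247374565233, 209.1130768374863], [0.0, 0.0, 1.0]] -0.12459111239435353 [ 0.494 -0.111  1.165] [[0.029, -1.0, 0.011], [-0.994, -0.03, -0.109], [0.109, -0.007, -0.994]]
pocket [(0.59, [0.686, -0.112, 0.083])]
flap [(0.56, [0.686, -0.111, 0.081]), (0.38, [0.719, -0.315, 0.063])]
tub [(0.89, [0.631, -0.006, 0.067]), (0.71, [0.536, -0.092, 0.033]), (0.65, [0.468, 0.011, 0.031])]
push_rod [(0.77, [0.516, -0.256, 0.024])]
loose_seal [(0.26, [0.682, -0.409, 0.014]), (0.25, [0.722, -0.318, 0.064])]
glue_bottle [(0.56, [0.72, -0.316, 0.062]), (0.4, [0.771, 0.156, 0.009])]
loose_cap [(0.79, [0.684, -0.409, 0.012])]
0.8 [-0.02741751  0.36519747  0.49749244]
```

View pics/side0.png

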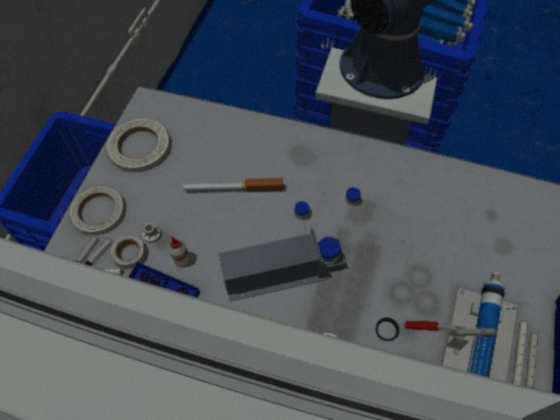

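View pics/top0.png

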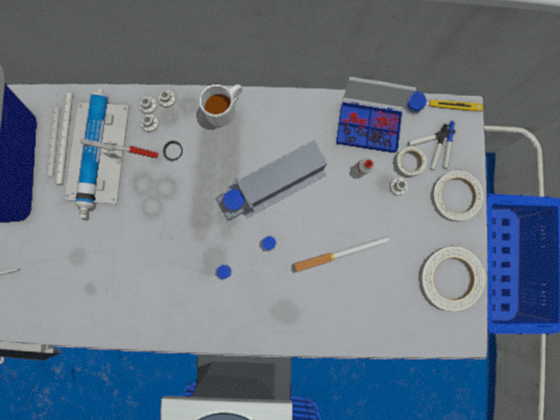

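The top view shows the candidates for the tub: (232,200) on the sill, (268,243) and (223,271) loose on the bench, and a blue cap at (417,101). The one on the sill is the largest and its lid height of about 66 mm fits (20+46). The rod's handle is at (312,262) and its nose at (388,240). Next I measure from depth and check one crop.

```bash
cat > h.py <<'E'
from bench import manip
import cv2,numpy as np
def cloud(c,d):
    k=manip.get_calibration(c);v,u=np.mgrid[0:420,0:560]
    D=np.array([k["k1"],0,0,0,0]) 
    n=cv2.undistortPoints(np.stack([u,v],-1).reshape(-1,1,2).astype(float),k["camera_matrix"],D).reshape(420,560,2)
    P=np.dstack([n,np.ones((420,560))])*d[...,None]
    X=(P-k["t"])@k["R"]; X[d==0]=np.nan
    return X
def near(X,xy,r,z0,z1):
    return (np.hypot(X[...,0]-xy[0],X[...,1]-xy[1])<r)&(X[...,2]>z0)&(X[...,2]<z1)
E
python3 - <<'E'
from h import *
im={}
for c in("side","top"):
    d=np.load(f"pics/{c}0d.npy");X=cloud(c,d);p=cv2.imread(f"pics/{c}0.png")
    print(c,"bench z",np.nanmedian(X[near(X,(.45,-.1),.04,-.03,.03)][:,2]))
    def rect(m,name):
        Q=X[m];r=cv2.minAreaRect(Q[:,:2].astype(np.float32)*1000)
        mu=np.median(Q,0);w,V=np.linalg.eigh(np.cov(Q[:,:2].T))
        print(name,m.sum(),"rect",np.round(r[0],1),np.round(r[1],1),round(r[2],1),"med",mu.round(4),"dir",np.degrees(np.arctan2(V[1,1],V[0,1])).round(1), "box",cv2.boxPoints(r).round().tolist())
    rect(near(X,(.69,-.11),.16,.075,.105),"roof")
    hsv=cv2.cvtColor(p,cv2.COLOR_BGR2HSV)
    rod=near(X,(.52,-.24),.17,.010,.05)&(np.hypot(X[...,0]-.54,X[...,1]+.09)>.04)
    rect(rod,"rod")
    rect(rod&(hsv[...,1]>120),"handle"); rect(rod&(hsv[...,1]<80),"bar")
    blue=(hsv[...,0]>100)&(hsv[...,0]<130)&(hsv[...,1]>130)
    for xy in((.635,-.005),(.54,-.09),(.47,.013)): rect(near(X,xy,.045,.01,.08)&blue,"lid")
    for xy,n in(((.635,-.005),"tub"),): 
        for a,b in((.01,.03),(.03,.05)): print(n,a,b,near(X,xy,.08,a,b).sum())
    im[c]=p
a=cv2.resize(im["top"][130:260,190:340],None,fx=4,fy=4,interpolation=2);cv2.imwrite("pics/crop1.png",a)
E
```

```text
side bench z 0.0010808315011617148
roof 2946 rect [ 700.  -117.8] [ 85.7 209.6] 29.8 med [ 0.7025 -0.1174  0.084 ] dir 120.1 box [[611.0, -48.0], [715.0, -230.0], [789.0, -187.0], [685.0, -6.0]]
rod 859 rect [ 521.  -267.8] [121.8 223.6] 46.4 med [ 0.5108 -0.2343  0.0246] dir 107.8 box [[398.0, -235.0], [560.0, -389.0], [644.0, -301.0], [482.0, -147.0]]
handle 424 rect [ 497.2 -201. ] [21.9 95.9] 17.8 med [ 0.4994 -0.199   0.03  ] dir 107.5 box [[472.0, -159.0], [501.0, -250.0], [522.0, -243.0], [493.0, -152.0]]
bar 404 rect [ 519.3 -276.2] [119.8 224.2] 50.7 med [ 0.5312 -0.3057  0.0227] dir 110.5 box [[395.0, -252.0], [568.0, -394.0], [644.0, -301.0], [470.0, -159.0]]
lid 369 rect [635.1  -3.9] [47.7 44.5] 26.2 med [ 0.6375 -0.0038  0.0662] dir -157.8 box [[604.0, 5.0], [623.0, -34.0], [666.0, -13.0], [647.0, 27.0]]
lid 152 rect [538.3 -91.8] [31.7 30.4] 17.4 med [ 0.5398 -0.0912  0.0324] dir -163.6 box [[519.0, -82.0], [528.0, -111.0], [558.0, -102.0], [549.0, -73.0]]
lid 142 rect [468.   14.8] [33.7 29.3] 11.1 med [0.4689 0.0152 0.0324] dir -173.0 box [[449.0, 26.0], [454.0, -3.0
[... 531 characters left out ...]
0], [501.0, -251.0], [518.0, -246.0], [488.0, -154.0]]
bar 379 rect [ 518.  -268.9] [ 19.3 239.3] 19.0 med [ 0.5329 -0.3149  0.0223] dir 108.4 box [[470.0, -159.0], [548.0, -385.0], [566.0, -379.0], [488.0, -153.0]]
lid 339 rect [636.3  -6.1] [51.6 46.9] 39.4 med [ 0.6351 -0.0075  0.065 ] dir -165.3 box [[601.0, -4.0], [631.0, -41.0], [671.0, -8.0], [641.0, 28.0]]
lid 139 rect [536.8 -93.4] [28.8 30.6] 47.3 med [ 0.5364 -0.0936  0.0318] dir 116.4 box [[516.0, -94.0], [538.0, -114.0], [558.0, -93.0], [535.0, -72.0]]
lid 145 rect [465.3  12.6] [29.9 31.1] 29.7 med [0.4656 0.0133 0.0316] dir 103.2 box [[445.0, 19.0], [460.0, -8.0], [486.0, 7.0], [471.0, 34.0]]
tub 0.01 0.03 288
tub 0.03 0.05 90
```

View pics/crop1.png

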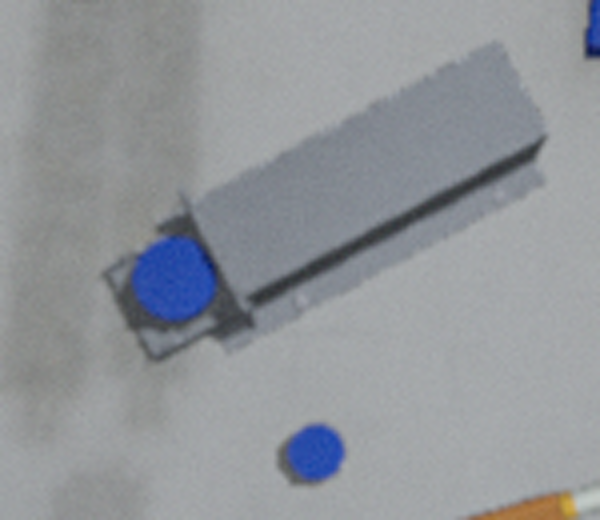

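The crop confirms it: the large blue-lidded tub sits on the sill at the mouth (crop pixel 172,278), and the other lids are only 30 mm across. The pocket axis points along -60°, with its mouth near (0.648,-0.028). The rod is 240 mm long, as expected, and points along -71.8°. Next I pick it up.

```bash
cat >> h.py <<'E'
def R(deg,s=1):
    a=np.radians(deg);x=np.array([0,0,-1.]);z=s*np.array([np.cos(a),np.sin(a),0]);return np.column_stack([x,np.cross(z,x),z])
PA=-60.0; PD=np.array([np.cos(np.radians(PA)),np.sin(np.radians(PA)),0]); PO=np.array([.648,-.0275,0]); PN=np.array([-PD[1],PD[0],0])
ZG=.004
E
python3 - <<'E'
from h import *
H=np.array([.4945,-.200,0])
q0=manip.current_qpos()
best=None
for s in(1,-1):
    a=manip.inverse_kinematics(H+[0,0,.1],R(-71.8,s));b=manip.inverse_kinematics(PO-.265*PD+[0,0,.1],R(PA,s))
    print(s,None if a is None else a.round(2),None if b is None else b.round(2))
    if a is not None and b is not None:
        m=max(abs(a[5]),abs(b[5]))
        if best is None or m<best[0]: best=(m,s)
s=best[1];print("s",s)
open("s.txt","w").write(str(s))
manip.move_ptp(H+[0,0,.13],R(-71.8,s))
manip.move_l(H+[0,0,ZG],max_speed=.12)
print(manip.current_time(),manip.current_force().round(2))
manip.set_gripper(0,80)
print(manip.current_time(),manip.current_grip_width(),manip.current_force().round(2))
manip.move_l(H+[0,0,.16],max_speed=.15)
print(manip.current_time(),manip.current_grip_width(),manip.current_force().round(2),manip.current_ft_torque().round(3))
E
```

```text
1 [-0.47  0.5   1.8  -0.    0.84 -0.79] [ 0.29  0.53  1.75 -0.    0.86 -0.23]
-1 [-0.47  0.5   1.8  -0.    0.84  2.35] None
s 1
4.65 [-0.35 -0.07  0.23]
5.2583 0.24051420571361098 [-0.89  0.58  5.56]
6.45 0.24165804011502787 [ 0.02 -0.17 -1.74] [-0.     0.062 -0.044]
```

Run:
```python
from h import *
manip.move_ptp(PO-.30*PD+[0,0,.15],R(PA))
manip.move_l(PO-.30*PD+[0,0,ZG+.027],max_speed=.15)
print(manip.current_time(),manip.current_force().round(2))
for c in("side","top"):
    p,d=manip.grab_frame(c);cv2.imwrite(f"pics/{c}1.png",p[:,:,::-1]);X=cloud(c,d)
    L=X-PO; al=L@PD; la=L@PN; z=X[...,2]
    m=(al>-.25)&(al<-.07)&(abs(la)<.03)&(z>.02)&(z<.07)
    print(c,m.sum())
    for a in np.arange(-.25,-.07,.02):
        k=m&(al>=a)&(al<a+.02)
        if k.any(): print(round(a,2),k.sum(),"lat",np.median(la[k]).round(4),"top z",np.percentile(z[k],90).round(4))
    k=m&(z>.035);print("nose",np.percentile(al[k],99).round(4),al[k].max().round(4))
    k=(al<.0)&(al>-.069)&(abs(la)<.035)&(z>.058)&(z<.075);print("tub al",np.percentile(al[k],[1,50,99]).round(4),"lat",np.percentile(la[k],[1,50,99]).round(4))
    k=(al<-.0)&(al>-.069)&(abs(la)<.05)&(z>.014)&(z<.045);print("sill al",np.percentile(al[k],[1,50,99]).round(4),"lat",np.percentile(la[k],[1,50,99]).round(4))
a=np.hstack([cv2.resize(cv2.imread("pics/top1.png")[120:300,150:350],None,fx=2,fy=2),cv2.resize(cv2.imread("pics/side1.png")[130:310,220:420],None,fx=2,fy=2)]);cv2.imwrite("pics/pre.png",a)
```

```text
8.9833 [ 0.02 -0.31 -0.96]
side 449
-0.25 61 lat 0.0034 top z 0.0534
-0.23 62 lat 0.0037 top z 0.0538
-0.21 60 lat 0.0021 top z 0.0529
-0.19 63 lat 0.0032 top z 0.0538
-0.17 61 lat 0.0035 top z 0.0539
-0.15 64 lat 0.0042 top z 0.053
-0.13 63 lat 0.0033 top z 0.0535
-0.11 15 lat 0.0021 top z 0.0537
nose -0.108 -0.107
tub al [-0.0478 -0.0253 -0.0043] lat [-0.0229  0.002   0.0236]
sill al [-0.0598 -0.0367 -0.005 ] lat [-0.0305  0.0227  0.0328]
top 396
-0.25 57 lat -0.0009 top z 0.0532
-0.23 58 lat -0.0002 top z 0.0533
-0.21 56 lat 0.0001 top z 0.0529
-0.19 53 lat -0.0 top z 0.0534
-0.17 55 lat -0.0018 top z 0.0525
-0.15 53 lat -0.0022 top z 0.0532
-0.13 55 lat -0.0022 top z 0.0524
-0.11 9 lat -0.0017 top z 0.0535
nose -0.1084 -0.1078
tub al [-0.0478 -0.0249 -0.002 ] lat [-0.0247 -0.0014  0.0222]
sill al [-0.0594 -0.0419 -0.0003] lat [-0.0332 -0.0163  0.0309]
```

View pics/pre.png

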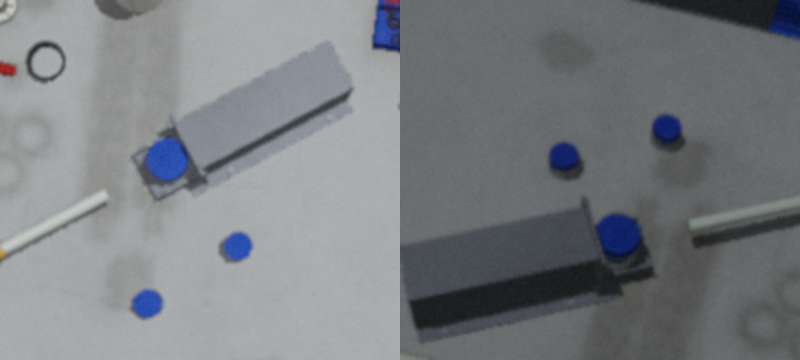

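The view shows the rod's nose (left panel, 105,197) in line with the tub (167,160). Measured lateral offset between them is under 2 mm, and the bar top is at 53 mm. Now I push, feeling for the stop.

Run:
```python
from h import *
Z=np.array([0,0,ZG+.027]); go=lambda n,v: manip.move_l(PO+(n-.192)*PD+Z,max_speed=v)
go(-.06,.1); manip.dwell(.1)
f0=np.mean([manip.current_force() for _ in range(5)],0)
F=lambda: -float((manip.current_force()-f0)@PD)
print("base",f0.round(2))
for n in(-.03,-.0,.03,.05): go(n,.06); print(n,round(manip.current_time(),2),round(F(),2),(manip.current_force()-f0).round(2))
n=.05;hist=[]
while n<.118:
    n+=.002; go(n,.03); f=F(); hist.append((round(n,3),round(f,2)))
    if f>6: break
print(hist,manip.current_time())
ns=n
for i in range(12):
    manip.dwell(.12); f=np.mean([F() for _ in range(3)])
    print(round(n,4),round(f,2))
    if abs(f-10)<.8: break
    n+=float(np.clip((10-f)/1.8*.7,-2,1.5))*1e-3; go(n,.02)
t=manip.current_time();g=[]
while manip.current_time()-t<1.4: manip.dwell(.2); g.append(round(F(),2))
print("hold",g,n,manip.current_time(),manip.current_grip_width(),(manip.current_force()-f0).round(2))
open("n.txt","w").write(str(n))
```

```text
base [ 0.2  -0.68 -0.53]
-0.03 10.47 0.21 [-0.44 -0.01 -1.46]
-0.0 11.12 1.25 [-0.32  1.26 -0.1 ]
0.03 11.77 0.67 [-0.01  0.77 -1.4 ]
0.05 12.25 1.78 [-0.72  1.63 -0.15]
[(0.052, 0.79), (0.054, 2.09), (0.056, 1.19), (0.058, 0.86), (0.06, -0.26), (0.062, -0.12), (0.064, -0.41), (0.066, -0.02), (0.068, -0.32), (0.07, 0.44), (0.072, 0.15), (0.074, 0.38), (0.076, 1.73), (0.078, 5.37), (0.08, 7.69)] 16.0
0.08 8.31
0.0807 10.15
hold [9.18, 9.73, 10.3, 11.13, 9.62, 9.34, 10.08, 10.31] 0.08065682840706356 18.0833 0.2428295017760772 [-5.06  8.98 -1.68]
```

Run:
```python
from h import *
n=float(open("n.txt").read())
Z=np.array([0,0,ZG+.027]); go=lambda n,v: manip.move_l(PO+(n-.192)*PD+Z,max_speed=v)
go(n-.010,.02);print(manip.current_force().round(2))
for m in(.04,.01,-.02,-.06,-.115): go(m,.06); print(m,manip.current_force().round(2))
manip.move_l(PO-.307*PD+[0,0,.15]); print(manip.current_time())
for c in("side","top"):
    p,d=manip.grab_frame(c);cv2.imwrite(f"pics/{c}2.png",p[:,:,::-1])
    print(c,[(n,round(r["confidence"],2),np.round(r["at"],3).tolist()) for n in("tub","flap") for r in manip.look_for(c,n)])
    X=cloud(c,d);L=X-PO;al=L@PD;la=L@PN;z=X[...,2]
    k=(abs(la)<.02)&(al>-.08)&(al<.03)&(z<.08)
    for a in np.arange(-.07,.02,.01):
        q=k&(al>=a)&(al<a+.01); print(round(a,3),q.sum(),z[q].mean().round(4) if q.any() else "",end="; ")
    print()
a=np.hstack([cv2.resize(cv2.imread("pics/top2.png")[150:250,190:290],None,fx=4,fy=4),cv2.resize(cv2.imread("pics/side2.png")[200:300,270:370],None,fx=4,fy=4)]);cv2.imwrite("pics/post.png",a)
```

```text
[ 0.48  0.75 -2.28]
0.04 [-0.55  1.17 -2.22]
0.01 [-0.58  0.26 -1.36]
-0.02 [-0.32 -0.15 -0.69]
-0.06 [-0.68  1.23 -1.12]
-0.115 [-0.2  -0.52 -2.26]
23.5167
side [('tub', 0.75, [0.54, -0.088, 0.034])]
-0.07 38 0.0012; -0.06 67 0.0208; -0.05 74 0.0207; -0.04 75 0.0205; -0.03 72 0.0207; -0.02 57 0.021; -0.01 1 0.0181; 0.0 3 0.0604; 0.01 1 0.0783; 
top [('tub', 0.7, [0.472, 0.012, 0.034]), ('tub', 0.45, [0.537, -0.086, 0.03]), ('tub', 0.38, [0.77, 0.157, 0.01])]
-0.07 61 -0.0003; -0.06 63 0.0199; -0.05 66 0.02; -0.04 66 0.02; -0.03 65 0.0195; -0.02 66 0.0194; -0.01 65 0.0198; 0.0 14 0.0326; 0.01 7 0.0794;
```

View pics/post.png

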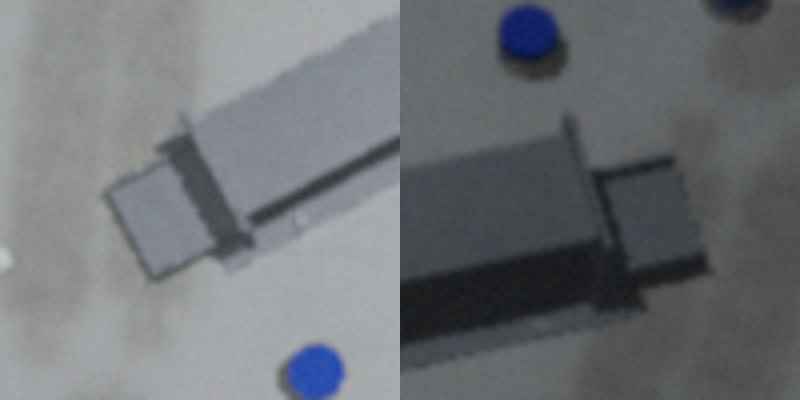

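The sill is empty (left panel, 165,215) and the tub is inside. The flap plane itself is hidden under the overhang from both cameras. The nose met the stop at about x = 70 mm, which puts the tub centre near 95 mm, so the flap should be clear of it. Now I lay the rod back in its original free spot.

Run:
```python
from h import *
H=np.array([.4945,-.200,0])
manip.move_ptp(H+[0,0,.15],R(-71.8)); manip.dwell(.1); f0=manip.current_force()
manip.move_l(H+[0,0,ZG+.006],max_speed=.12)
z=ZG+.006
while z>ZG-.001:
    z-=.001; manip.move_l(H+[0,0,z],max_speed=.02); f=(manip.current_force()-f0)[2]; print(round(z,4),round(f,2))
    if f>3: break
manip.set_gripper(.55); manip.dwell(.2)
manip.move_l(H+[0,0,.15],max_speed=.15); print(manip.current_time(),manip.current_force().round(2))
manip.move_ptp([.236,.497,.231],R(-60)); manip.dwell(.3)
for c in("side","top"):
    p,d=manip.grab_frame(c);cv2.imwrite(f"pics/{c}3.png",p[:,:,::-1]);X=cloud(c,d)
    m=near(X,(.52,-.24),.17,.010,.06)&(np.hypot(X[...,0]-.54,X[...,1]+.09)>.04)
    al=(X-[*H[:2],0])@[np.cos(np.radians(-71.8)),np.sin(np.radians(-71.8)),0]
    print(c,[X[...,2][m&(al>a)&(al<b)].mean().round(4) for a,b in((-.04,0),(0,.04),(.06,.12),(.13,.19))])
    print(manip.look_for(c,"push_rod"),manip.look_for(c,"flap"))
print(manip.current_time())
cv2.imwrite("pics/end.png",cv2.imread("pics/top3.png"))
```

```text
0.009 -0.57
0.008 -1.06
0.007 -0.6
0.006 -0.37
0.005 0.21
0.004 6.68
30.0417 [ 0.21  0.52 -0.4 ]
side [np.float64(0.0281), np.float64(0.0282), np.float64(0.0225), np.float64(0.0216)]
[{'at': [0.5146, -0.2304, 0.0277], 'confidence': 0.75}] []
top [np.float64(0.0313), np.float64(0.0313), np.float64(0.0224), np.float64(0.0223)]
[{'at': [0.5154, -0.2552, 0.0257], 'confidence': 0.82}] []
33.2833
```

View pics/end.png

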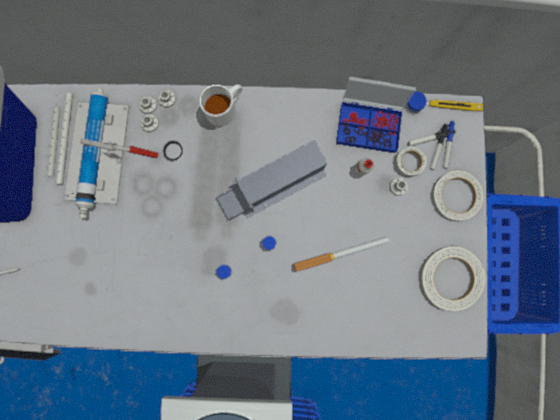

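The rod lies flat at (312,262) to (388,240), level and clear of the pocket. The bystanders have not moved: seal (172,150), bottle (365,165) and cap (400,186). I'm handing in.

```bash
python3 -c "
from bench import manip
print(manip.sign_off(),manip.current_time())"
```

```text
the job is handed in; nothing more can be done
the job is handed in; nothing more can be done
```

The tub is pressed home against the stop in the pocket and the rod is back on the bench. I handed the job in at about 33 s of the 62 s allowed, but I could not see the flap shut.

- **Push:** I pushed the largest tub (the one on the sill) in through the flap with the rod. I felt the stop with the rod's nose about 70–76 mm inside the mouth. The force then rose by roughly the 1.8 N per mm the buffer should give.
- **Press:** I held it for about 1.5 s at 9.2–11.1 N. The highest reading was 11.1 N.
- **Rod:** I drew it out and laid it back flat in its original spot. Depth readings gave handle and bar heights that fit a rod lying level.
- **Last checks:** The sill is empty and the seal, glue bottle and end cap look unmoved. The gripper is clear of everything.
- **Not confirmed:** Neither camera can see the flap, and the network did not report it. That it shut is inferred: the tub's centre is about 95 mm in, against the 77 mm needed, and the rod came out without catching.
- **Small disagreement:** The sill end measured about 6 mm off the given 66 mm, so I may have placed the pocket's origin a few mm out. This did not matter, because the stop was found by feel.

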